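Set the beaker under the dosing pump's spout and throw the guarded prime switch

ROBOT

A 6-joint arm with a two-finger parallel gripper is mounted at the origin on a cart in front of the work surface, level with it; the furniture and walls round the work are solid. World frame = base frame: x ahead of the robot, y to its left, z up, the work surface at z = 0. Lengths are in m, angles in rad, forces in N, time in s.
With the tool pointing down it reaches from about 0.35 to 0.975 m from the base axis. Payload 4.9 kg.
Tool frame: the origin (TCP) lies at the very end of the fingers, on their centre line; the grasp point (between the pads) lies 19 mm behind it; z points along the fingers, y is the line along which they close (so a half turn about z gives the same grasp; the last joint's range is limited). The gripper opens to 85 mm and grips with 20 to 120 N. Pads are 22 mm wide; open, the fingers measure 114 mm over their backs; the gripper's body (76 mm by 85 mm) begins 54 mm behind the grasp point. The pads swing forward as they close: fully open they stand 13 mm farther back than shut.
Start: joints at [1.01, 0.053, 1.613, -0, 1.476, -0.119], TCP at [0.267, 0.565, 0.231] pointing down, gripper open.
Joint ranges: [-3.01, 3.01], [-1.01, 2.22], [0.06, 2.58], [-1.02, 4.17], [0.09, 2.62], [-3.14, 3.14]. Speed limits (rad/s): [2.57, 2.57, 3.14, 3.14, 3.14, 3.14].

INTERFACE

Orientations are given as a rotation vector (axis times angle).
In Python, from station import get_obs, get_image, finish_job gives the robot as it stands. The module is installed in compiled form; this text tells all that it offers.
- The arm moves only by the tool carry_out, never from a script. Its argument "rows" is a list of rows, each a list of 7 numbers: the turn, a rotation vector about the tool's x, y, z as a fraction of full scale, then the shift along the tool's x, y, z as a fraction of full scale, then the closure, from -1 (fully open) to 1 (shut). A call has 1 to 5 rows; each row is the pose to reach, as a shift and turn from the pose commanded when the call began, along the tool's axes at that moment, turning the shorter way round; what a row does not reach only later rows make up. Full scale, the value 1, is 300 mm for a shift and pi rad for a turn. A row lasts 1/10 s, in which the tool goes at most 50 mm and 8.59 degrees, less where a joint would pass 70% of its speed; a pose out of reach is approached as far as the arm can. A call with a number of a shift or a turn outside -1 to 1 is refused whole. A call with a gripper value outside its range is refused whole. The fingers move at their own pace and stop on an object; "force" is the grip in N (left out, the last holds). Time passes only in rows, so rows that repeat a pose let the fingers close. It gives the time, the measured TCP pose, the force, the opening and the grip force at its end, in the units of the state.
- get_obs(): the state, without advancing time (a new reading comes with each control period).
- get_image(name): name is "scene" or "top"; returns a dict with "img" (480x640x3 uint8, blue, green, red), "mtx" (3x3 intrinsics, pixels), "R" (3x3) and "t" (3): a world point X has camera coordinates R X + t. Camera axes: x right, y down, z forward; pixel columns grow to the right and rows downward; lengths in m; the calibration is good to about 2 mm. A picture is of the moment at which its call begins. There is no depth.
- finish_job(): hands the job in; it is judged then, once.
The state is a dict: "t": time; "q": joint angles; "dq": joint speeds; "effort": joint torques, N m; "tool_pos": TCP position; "tool_rot": TCP orientation; "contact_force": force on the tool from outside, world axes, zero at the start; "wrist_torque": the same for the moment, N m; "opening": finger opening in m; "grip_force": force on a finger pad.
Only numpy, scipy, OpenCV 4.12 (cv2) and the standard library are available. Lean on these libraries where they do the work, as an engineer would, in place of code of your own. Each camera call takes 0.05 s, during which the arm holds its last target. There are 200 camera calls.

TASK

Get the dosing pump ready and prime it: first move the open steel beaker into the channel at the pump's right end until it rests fully home against the pump, under the spout. Then lift the sprung guard at the pump's left end, push the toggle under it all the way over towards the pump head, and let the guard drop shut again. Keep the beaker upright and leave the other things on the bench where they are.

Things in the scene. Friction and masses are not known exactly. Their poses are not given: they have to be found in the camera images.
- pump: White dosing pump fixed to the bench, housing 110 x 136 x 95 mm (x, y, z). Origin: on the bench, midway from front to back, 70 mm from its right end face; at yaw 0 its x points away from the robot, y to its left end, z up. Left end face at y = +66, right end face at y = -70, top at z = 95 mm. Position and yaw vary.
- channel_mouth (a point): Middle of the channel's mouth, at bench level: pump x = 0, y = -160 mm. Two aluminium rails 18 mm high run along the pump's y from its right end face (y = -70) to y = -125, inner faces 74 mm apart; from there their ends flare outward to about 115 mm apart at the mouth.
- cup_home (a point): Where the beaker's centre is when it stands in the channel, touching the pump's right end face: pump x = 0, y = -103, z = 37.5 mm. Its axes are the pump's.
- spout (a point): Open end of the bent steel spout: pump x = 0, y = -93 mm, 90 mm above the bench; the spout's top is at z 115. It comes from the pump head, a grey block with a lying aluminium drum on the pump's top at y = -67 to -37, up to z 125.
- beaker_centre (a point): Centre, half-way up (37.5 mm above its underside), of the open straight stainless steel beaker: 66 mm outside diameter (67 mm at the rim), 75 mm high, 3.5 mm wall, about 0.15 kg, z up. It stands on the bench to the right of the pump.
- guard (a joint): Sprung clear hood over the toggle, 83 mm wide (pump x; 77 inside), its top at z 159 mm, with a grey lip at the left. Hinged along the pump's x at y = +5, z = 105 mm. 0 = shut, grows as the lip is lifted, stop at 1.15 rad. A spring always pulls it shut: it stays up only while held, e.g. resting on the fingers. The lip needs 1.5 to 3 N.
- guard_lip (a point): Middle of the free edge of the guard's grey lip: a ledge 83 mm wide, 5 mm thick, at the foot of the hood's front wall (its outer face at pump y = 77). Shut, this point lies at pump x = 0, y = +94, z = 105 mm (underside of the lip), 28 mm out past the pump's left end face; below it is free space down to the bench, so fingertips can go under it from the left.
- toggle (a joint): Toggle under the guard, pivot at pump x = 0, y = +50, z = 97 mm, 54 mm long, paddle 22 mm wide (x), 7 mm thick. 0 = leaning 0.27 rad to +y (towards the lip); 0.54 rad = fully over towards the pump head (-y), its stop. Friction only: it stays where it is left; about 1 to 1.5 N at its tip moves it.
- toggle_tip (a point): Top of the toggle's paddle.
- strip_tub: Bystander behind the pump: tall white tub with a lid, 48 x 44 x 107 mm; origin at the underside.
- jar: Bystander behind the pump: dark screw jar, 64 mm across, 110 mm high; origin at the underside.
- label_roll: Bystander behind the pump: white roll of labels, 66 mm across, 40 mm high; origin at the underside.
- petri: Bystander at the right: flat petri dish, 63 mm across, 14 mm high; origin at the underside.
- marker: Bystander near the front edge of the bench: black marker lying, 12 x 135 x 12 mm; origin at the underside.
- timer: Bystander to the left of the pump: square white timer with a round dial, 60 x 60 x 39 mm; origin at the underside.
- lidded_cup: Bystander behind the pump: white sample cup with a lid, 51 mm across, 63 mm high; origin at the underside.

How it is judged:
On the way, in this order (a step that is already met when the one before it is completed fails the run):
1. the beaker stands upright in the channel, fully home against the pump (horizontal distance between beaker_centre and cup_home below 0.007 m and angle between beaker_centre's own z axis and vertical below 0.1 rad), for 0.2 s.
2. the guard is lifted clear of the toggle (value of joint guard above 0.35 rad), for 0.05 s.
3. the toggle is thrown over while the guard is up (value of joint toggle above 0.46 rad and value of joint guard above 0.3 rad), for 0.05 s.
At the end, for the whole second after the job is handed in: The toggle is thrown over (above 0.46 of its 0.54 rad), the guard has dropped shut (below 0.05 rad), and the beaker stands upright (within 0.1 rad) with its centre within 7 mm of its home in the channel against the pump (all of step 1 and value of joint toggle above 0.46 rad and value of joint guard below 0.05 rad); the robot touches nothing.
It fails at once if the beaker is tipped by more than 0.4 rad (angle between beaker_centre's own z axis and vertical above 0.4 rad).
It fails at once if a bystander is moved by more than 30 mm (distance of any of strip_tub, jar, label_roll, petri, marker, timer, lidded_cup from where it was at the start of the episode above 0.03 m).
It also fails if it takes over 58 s, if anything falls off the work surface, if the arm or the gripper's body presses on something with over 40 N, if the wrist force passes 120 N, or if a joint passes its speed limit or range.

## Working session

There is one attempt and no reset: what is moved stays moved. The work goes in short steps, Python scripts to look and compute and a tool call to move; the robot and the scene stay as the last step left them, time stands still between calls to the robot, and variables do not carry over. Pictures are saved under pics/ and viewed, at most 10 in all, crops included, and the job is handed in when it is done.

Besides the shell and the picture viewer there is one more tool, called after "Emit:" by a JSON object that holds its "fn" and its "kwargs". carry_out: Moves the arm, as the interface text tells. Shift numbers are shares of 300 mm and turn numbers shares of pi rad, none past 1 either way. Its arguments: {"type":"object","properties":{"rows":{"type":"array"},"force":{"type":"number"}},"required":["rows"]}

```bash
mkdir -p pics; python3 - <<'E'
from station import *
import cv2,json,numpy as np
o=get_obs();print({k:np.round(v,3).tolist() for k,v in o.items()})
for n in("scene","top"):
    d=get_image(n);cv2.imwrite(f"pics/{n}0.png",d["img"]);np.savez(f"{n}.npz",**{k:d[k] for k in("mtx","R","t")})
    print(n,np.round(d["mtx"],1).tolist(),np.round(-np.array(d["R"]).T@d["t"],3),np.round(d["R"],2).tolist())
E
```

```text
{'t': 0.0, 'q': [1.01, 0.053, 1.614, 0.0, 1.476, -0.119], 'dq': [0.0, 0.002, 0.001, 0.001, -0.002, -0.001], 'effort': [0.0, -39.368, -37.017, -0.0, 0.007, -0.0], 'tool_pos': [0.267, 0.564, 0.23], 'tool_rot': [-0.688, -3.065, 0.003], 'contact_force': [-0.601, 0.099, 0.428], 'wrist_torque': [0.02, -0.055, 0.002], 'grip_force': 0.0, 'opening': 0.085}
scene [[522.7, 0.0, 313.8], [0.0, 522.7, 244.9], [0.0, 0.0, 1.0]] [-0.128 -0.711  0.691] [[0.68, -0.74, -0.02], [-0.41, -0.35, -0.84], [0.62, 0.58, -0.54]]
top [[566.6, 0.0, 316.5], [0.0, 566.6, 239.7], [0.0, 0.0, 1.0]] [ 0.333 -0.073  1.26 ] [[0.01, -1.0, 0.01], [-0.99, -0.01, -0.17], [0.17, -0.0, -0.99]]
```

View pics/scene0.png

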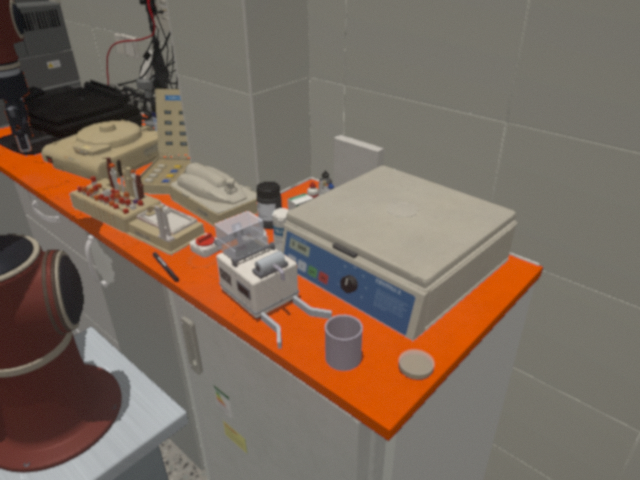

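View pics/top0.png

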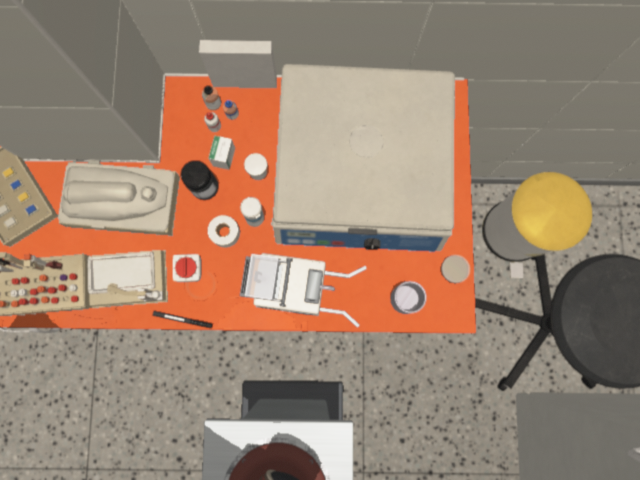

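The scene view shows the pump at about (257,270), with the guard at (242,232), the rails ending at (280,340) and (328,312), the beaker at (343,342) and the petri dish at (416,364). In the top view the pump is at (290,285), the beaker at (408,297), the petri dish at (455,268) and the timer at (186,267). The marker is at (182,319), and a large box stands behind the channel.

```bash
python3 - <<'E'
import cv2,numpy as np
a=cv2.imread("pics/top0.png")[235:335,225:485];b=cv2.imread("pics/scene0.png")[195:385,195:445]
a=cv2.resize(a,None,fx=3,fy=3,interpolation=cv2.INTER_CUBIC)
cv2.imwrite("pics/c_top.png",a)
cv2.imwrite("pics/c_scene.png",cv2.resize(b,None,fx=3,fy=3,interpolation=cv2.INTER_CUBIC))
E
```

```text
(no output)
```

View pics/c_top.png

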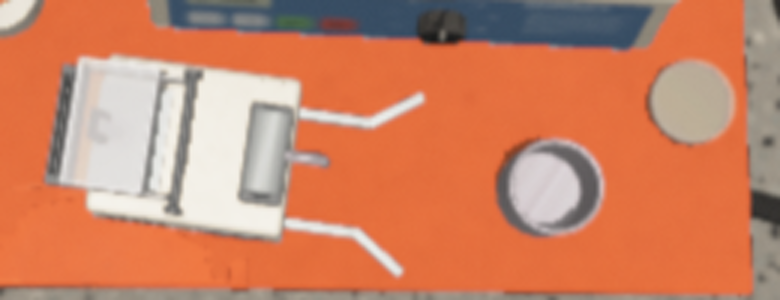

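View pics/c_scene.png

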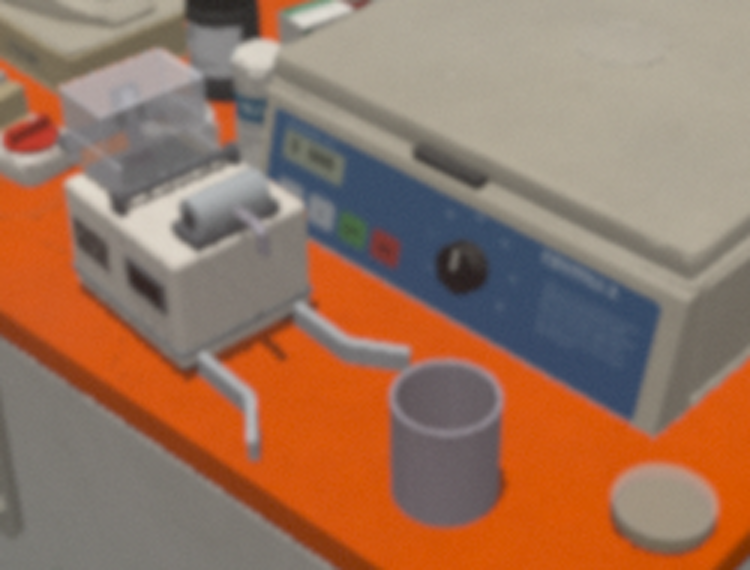

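The crops are clear. In the full top frame the rail kinks are at about (349,276) and (344,312), and the rail tips at (366,268) and (359,326). The housing's right-hand corners are at (325,262) and (319,314). The beaker rim is centred near (408,297). Next I refine these with masks and triangulate them.

```bash
cat >h.py <<'E'
import cv2,numpy as np
C={n:dict(np.load(f"{n}.npz")) for n in("top","scene")}
def ray(n,p):
    c=C[n];R=c["R"];d=R.T@np.linalg.solve(c["mtx"],[p[0],p[1],1]);return -R.T@c["t"].ravel(),d
def plane(n,p,z):
    o,d=ray(n,p);return o+d*(z-o[2])/d[2]
def tri(pt,ps):
    A=np.zeros((3,3));b=np.zeros(3)
    L=[]
    for n,p in(("top",pt),("scene",ps)):
        o,d=ray(n,p);d=d/np.linalg.norm(d);M=np.eye(3)-np.outer(d,d);A+=M;b+=M@o;L.append((M,o))
    X=np.linalg.solve(A,b);return X,[np.linalg.norm(M@(X-o)) for M,o in L]
def proj(n,X):
    c=C[n];p=c["mtx"]@(c["R"]@np.array(X)+c["t"].ravel());return p[:2]/p[2]
E
python3 - <<'E'
from h import *
np.set_printoptions(precision=4,suppress=True)
T=cv2.imread("pics/top0.png");S=cv2.imread("pics/scene0.png")
def nonor(im):
    h=cv2.cvtColor(im,cv2.COLOR_BGR2HSV);return ((h[...,1]<140)).astype(np.uint8)
def blob(m,seed):
    n,l=cv2.connectedComponents(m);return (l==l[seed[1],seed[0]]).astype(np.uint8)
bt=blob(nonor(T),(408,297));c=max(cv2.findContours(bt,0,1)[0],key=cv2.contourArea)
e=cv2.fitEllipse(c);print("top beaker",e,cv2.boundingRect(c))
bs=blob(nonor(S),(343,350));c2=max(cv2.findContours(bs,0,1)[0],key=cv2.contourArea);print("scene beaker bbox",cv2.boundingRect(c2),cv2.contourArea(c2))
print("rim@75 top",plane("top",e[0],.075))
# rim in scene: crop ellipse left(390) right(503) top 360 bottom 435
for ps in[(195+446/3,195+398/3)]: print("rim tri",tri(e[0],ps))
x,y,w,h=cv2.boundingRect(c2);print("foot front ray z0",plane("scene",(x+w/2,y+h-1),0))
cv=lambda p:(225+p[0]/3,235+p[1]/3)
P={k:np.array(cv(v)) for k,v in dict(ks_r=(372,124),ks_f=(357,232),e_r=(422,98),e_f=(401,272),s_r=(300,112),s_f=(288,222)).items()}
for k,v in P.items(): print(k,v,plane("top",v,.018))
for k,v in dict(FR=(283,238),RR=(300,80),RL=(110,57),FL=(88,210)).items(): print(k,plane("top",cv(v),.095))
sc=lambda p:(195+p[0]/3,195+p[1]/3)
print("FR tri",tri(cv((283,238)),sc((178,262))),"RR tri",tri(cv((300,80)),sc((305,208))))
print("kink f tri",tri(cv((357,232)),sc((249,394))),"end f",tri(cv((401,272)),sc((254,440))))
print("bench edge",plane("top",(300,330),0),plane("top",(473,330),0))
print("bath front",plane("top",cv((420,45)),0),plane("top",cv((640,48)),0),plane("top",cv((170,27)),0))
E
```

```text
top beaker ((408.30218505859375, 297.22021484375), (32.44880294799805, 36.12382125854492), 74.30856323242188) (390, 281, 37, 33)
scene beaker bbox (0, 0, 640, 480) 275266.5
rim@75 top [ 0.4132 -0.2706  0.075 ]
rim tri (array([ 0.4139, -0.2716,  0.0721]), [np.float64(0.0006922632786391705), np.float64(0.0006922632786392495)])
foot front ray z0 [ 0.2052 -0.4031  0.    ]
ks_r [349.     276.3333] [ 0.461  -0.1502  0.018 ]
ks_f [344.     312.3333] [ 0.3823 -0.1397  0.018 ]
e_r [365.6667 267.6667] [ 0.4807 -0.1869  0.018 ]
e_f [358.6667 325.6667] [ 0.354  -0.1716  0.018 ]
s_r [325.     272.3333] [ 0.4691 -0.0974  0.018 ]
s_f [321. 309.] [ 0.3888 -0.0895  0.018 ]
FR [ 0.3745 -0.0852  0.095 ]
RR [ 0.4828 -0.0956  0.095 ]
RL [0.497 0.036 0.095]
FL [0.3916 0.0478 0.095 ]
FR tri (array([ 0.3745, -0.0853,  0.1019]), [np.float64(0.0003117182879617292), np.float64(0.00031171828796173605)]) RR tri (array([ 0.482 , -0.0946,  0.0917]), [np.float64(0.0016333077582568415), np.float64(0.001633307758256864)])
kink f tri (array([ 0.3811, -0.1387,  0.0196]), [np.float64(0.0014132135289352892), np.float64(0.0014132135289352161)]) end f (array([ 0.3533, -0.171 ,  0.0193]), [np.float64(0.0008904975257163448), np.float64(0.0008904975257164505)])
bench edge [ 0.3432 -0.0442  0.    ] [ 0.3484 -0.4246  0.    ]
bath front [ 0.5228 -0.1871  0.    ] [ 0.5229 -0.3522  0.    ] [0.5337 0.0005 0.    ]
```

```bash
cat >>h.py <<'E'
from scipy.spatial.transform import Rotation as Ro
YAW=-.118;O=np.array([.4366,-.022,0])
X=np.array([np.cos(YAW),np.sin(YAW),0]);Y=np.array([-X[1],X[0],0]);Z=np.array([0,0,1.])
def W(x,y,z): return O+X*x+Y*y+Z*z
def rot(zt,yt=X):
    zt=zt/np.linalg.norm(zt);return Ro.from_matrix(np.c_[np.cross(yt,zt),yt,zt])
RB=rot(Y-Z);RG=rot(-Y-Z)
def leg(p0,r0,p1,r1):
    s=r0.inv().apply(np.array(p1)-p0)/.3;t=(r0.inv()*r1).as_rotvec()/np.pi
    print("turn",np.round(t,3).tolist(),"shift",np.round(s,3).tolist())
def legs(p,r,L):
    for p1,r1 in L: leg(p,r,p1,r1);p,r=np.array(p1),r1
E
python3 - <<'E'
from h import *
from station import get_obs
o=get_obs();p=np.array(o["tool_pos"]);r=Ro.from_rotvec(o["tool_rot"])
rv=(r.inv()*RB).as_rotvec();half=r*Ro.from_rotvec(rv/2)
zt=RB.apply([0,0,1]);B=np.array([.4135,-.271,.05]);g=B+.022*zt
print(np.linalg.norm(rv)*57.3,"pre",g-.09*zt,"grasp",g)
legs(p,r,[((.40,.32,.33),r),((.40,.07,.33),r),((.40,-.16,.33),half),((.41,-.32,.2),RB),(g-.09*zt,RB),(g,RB)])
print("home grasp tcp",W(0,-.103,.05)+.022*zt, "petri",plane("top",(455.5,268.5),.014))
E
```

```text
82.85027700425705 pre [ 0.40783933 -0.31874889  0.09808326] grasp [ 0.41533139 -0.25555183  0.03444365]
turn [0.0, 0.0, 0.0] shift [-0.749, -0.548, -0.332]
turn [0.0, 0.0, 0.0] shift [-0.356, -0.753, 0.001]
turn [-0.078, 0.108, 0.188] shift [-0.328, -0.693, 0.001]
turn [-0.078, 0.108, 0.188] shift [-0.599, -0.282, 0.186]
turn [0.0, 0.0, 0.0] shift [-0.238, -0.008, 0.243]
turn [0.0, 0.0, 0.0] shift [-0.0, 0.0, 0.3]
home grasp tcp [ 0.42630558 -0.10883557  0.03444365] petri [ 0.48219936 -0.38624746  0.014     ]
```

Emit:
{"fn": "carry_out", "kwargs": {"rows": [[0,0,0,-0.62,-0.45,-0.33,-1],[0,0,0,-0.62,-0.45,-0.33,-1],[0,0,0,-0.62,-0.45,-0.33,-1],[0,0,0,-0.62,-0.45,-0.33,-1],[0,0,0,-0.62,-0.45,-0.33,-1]], "force": 30}}

```text
t: 0.6
tool_pos: [0.3778, 0.3619, 0.3304]
tool_rot: [-0.687, -3.065, 0.001]
contact_force: [1.7, 0.3, -0.2]
opening: 0.0856
grip_force: 0.0
```

Emit:
{"fn": "carry_out", "kwargs": {"rows": [[0,0,0,-0.4,-0.7,0,-1],[0,0,0,-0.4,-0.7,0,-1],[0,0,0,-0.4,-0.7,0,-1],[0,0,0,-0.4,-0.7,0,-1],[0,0,0,-0.4,-0.7,0,-1]]}}

```text
t: 1.1
tool_pos: [0.3957, 0.1203, 0.3298]
tool_rot: [0.689, 3.065, -0.0]
contact_force: [1.0, 0.2, 0.1]
opening: 0.0853
grip_force: 0.0
```

Emit:
{"fn": "carry_out", "kwargs": {"rows": [[-0.078,0.108,0.188,-0.35,-0.74,0,-1],[-0.078,0.108,0.188,-0.35,-0.74,0,-1],[-0.078,0.108,0.188,-0.35,-0.74,0,-1],[-0.078,0.108,0.188,-0.35,-0.74,0,-1],[-0.078,0.108,0.188,-0.35,-0.74,0,-1]]}}

```text
t: 1.6
tool_pos: [0.3955, -0.1257, 0.3301]
tool_rot: [-1.417, -2.454, -0.448]
contact_force: [0.8, 0.2, 0.6]
opening: 0.0857
grip_force: 0.0
```

```bash
cat >nx.py <<'E'
from h import *
from station import get_obs
o=get_obs();P=np.array(o["tool_pos"]);R=Ro.from_rotvec(o["tool_rot"])
print("t",o["t"],"pos",P.round(4),"q",np.round(o["q"],2),"F",np.round(o["contact_force"],1),"open",round(o["opening"],4),o["grip_force"])
zt=RB.apply([0,0,1]);B=np.array([.4135,-.271,.05]);g=B+.022*zt
E
python3 - <<'E'
from nx import *
legs(P,R,[((.41,-.32,.2),RB),(g-.09*zt,RB),(g,RB)])
E
```

```text
t 1.6 pos [ 0.3955 -0.1257  0.3301] q [-0.67 -0.34  1.84  0.28  1.95 -1.13] F [0.8 0.2 0.6] open 0.0857 0.0
turn [-0.076, 0.107, 0.186] shift [-0.699, -0.32, 0.137]
turn [0.0, 0.0, 0.0] shift [-0.238, -0.008, 0.243]
turn [0.0, 0.0, 0.0] shift [-0.0, 0.0, 0.3]
```

Emit:
{"fn": "carry_out", "kwargs": {"rows": [[-0.076,0.107,0.186,-0.7,-0.32,0.137,-1],[-0.076,0.107,0.186,-0.7,-0.32,0.137,-1],[-0.076,0.107,0.186,-0.7,-0.32,0.137,-1],[-0.076,0.107,0.186,-0.7,-0.32,0.137,-1],[-0.076,0.107,0.186,-0.7,-0.32,0.137,-1]]}}

```text
t: 2.1
tool_pos: [0.4113, -0.3199, 0.1974]
tool_rot: [-1.877, -1.663, -0.774]
contact_force: [0.9, 0.1, 0.9]
opening: 0.0854
grip_force: 0.0
```

```bash
python3 - <<'E'
from nx import *
legs(P,R,[(g-.09*zt,RB),(g,RB)])
E
```

```text
t 2.1 pos [ 0.4113 -0.3199  0.1974] q [-1.04  0.2   1.66  0.47  1.93 -0.9 ] F [0.9 0.1 0.9] open 0.0854 0.0
turn [-0.001, -0.0, -0.001] shift [-0.233, -0.01, 0.235]
turn [0.0, 0.0, 0.0] shift [-0.0, 0.0, 0.3]
```

Orientation reached. I go to the pre-grasp pose, then the grasp pose without closing, and check before gripping.

Emit:
{"fn": "carry_out", "kwargs": {"rows": [[0,0,0,-0.233,-0.01,0.235,-1],[0,0,0,-0.233,-0.01,0.235,-1],[0,0,0,-0.233,-0.01,0.235,-1]]}}

```text
t: 2.4
tool_pos: [0.406, -0.3134, 0.0942]
tool_rot: [-1.867, -1.659, -0.772]
contact_force: [-0.5, 1.2, 0.3]
opening: 0.0852
grip_force: 0.0
```

Emit:
{"fn": "carry_out", "kwargs": {"rows": [[0,0,0,0,0,0.1,-1],[0,0,0,0,0,0.2,-1],[0,0,0,0,0,0.3,-1],[0,0,0,0,0,0.3,-1]]}}

```text
t: 2.8
tool_pos: [0.4157, -0.2512, 0.037]
tool_rot: [-1.868, -1.672, -0.771]
contact_force: [-0.3, -0.5, 0.6]
opening: 0.0852
grip_force: 0.0
```

```bash
python3 - <<'E'
from nx import *
legs(P,R,[(g,RB)])
from station import get_image
s=get_image("scene")["img"][195:385,245:445];t=get_image("top")["img"][220:340,300:500]
cv2.imwrite("pics/g1.png",np.vstack([cv2.resize(s,(600,360))[:, :],cv2.resize(t,(600,240))]))
E
```

```text
t 2.8 pos [ 0.4157 -0.2512  0.037 ] q [-0.97  0.31  1.83  0.48  1.64 -0.99] F [-0.3 -0.5  0.6] open 0.0852 0.0
turn [-0.002, -0.0, 0.001] shift [-0.016, 0.0, -0.004]
```

View pics/g1.png

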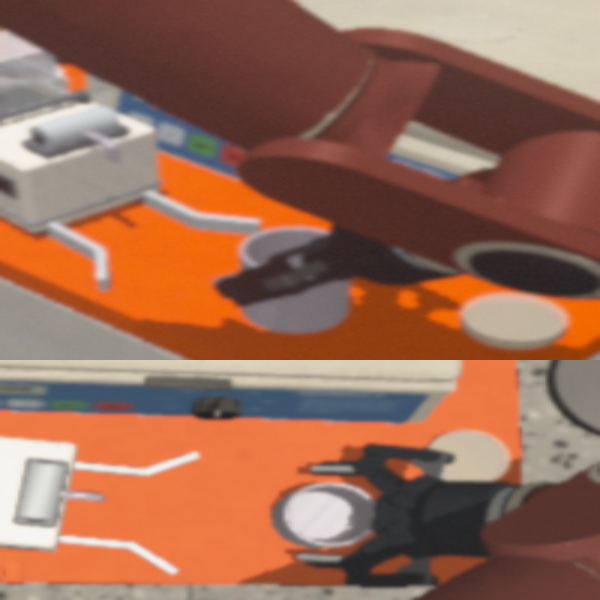

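The picture shows the open fingers straddling the beaker, one on each side. The pads are centred on it at about crop pixel (325,515), clear of the petri dish. I close now.

Emit:
{"fn": "carry_out", "kwargs": {"rows": [[0,0,0,0,0,0,0],[0,0,0,0,0,0,0.5],[0,0,0,0,0,0,0.5],[0,0,0,0,0,0,0.5],[0,0,0,0,0,0,0.5]], "force": 25}}

```text
t: 3.4
tool_pos: [0.4174, -0.2566, 0.0398]
tool_rot: [-1.875, -1.676, -0.773]
contact_force: [0.1, -1.5, 6.7]
opening: 0.066
grip_force: 28.4
```

```bash
python3 - <<'E'
from nx import *
h=W(0,-.103,P[2]); cur=P+np.array([0,0,0]); off=np.array([.4135,-.271])-np.array([.4157,-.2512])
print("tool in pump frame", (P-O)@X,(P-O)@Y)
tg=lambda y:W(0,y+.0199,P[2]+.002)
legs(P,R,[(tg(-.19),RB),(tg(-.14),RB),(tg(-.11),RB),(tg(-.103),RB)])
E
```

```text
t 3.4 pos [ 0.4174 -0.2566  0.0398] q [-0.98  0.31  1.82  0.48  1.64 -0.99] F [ 0.1 -1.5  6.7] open 0.066 28.36008715443313
tool in pump frame 0.008530133490470243 -0.235259533167573
turn [-0.0, 0.002, 0.002] shift [0.159, -0.027, 0.148]
turn [0.0, 0.0, 0.0] shift [0.118, 0.0, 0.118]
turn [0.0, 0.0, 0.0] shift [0.071, 0.0, 0.071]
turn [0.0, 0.0, 0.0] shift [0.016, 0.0, 0.016]
```

Emit:
{"fn": "carry_out", "kwargs": {"rows": [[0,0,0,0.073,-0.014,0.068,0.5],[0,0,0,0.146,-0.028,0.136,0.5],[0,0,0,0.146,-0.028,0.136,0.5]]}}

```text
t: 3.7
tool_pos: [0.4144, -0.1918, 0.0398]
tool_rot: [-1.871, -1.674, -0.773]
contact_force: [0.2, 1.4, 0.5]
opening: 0.0658
grip_force: 28.9
```

```bash
python3 - <<'E'
from nx import *
print("tool in pump frame", (P-O)@X,(P-O)@Y)
from station import get_image
s=get_image("scene")["img"][220:380,225:425];t=get_image("top")["img"][220:340,270:470]
cv2.imwrite("pics/g2.png",np.vstack([cv2.resize(s,(450,360))[:, :],cv2.resize(t,(450,240))]))
E
```

```text
t 3.7 pos [ 0.4144 -0.1918  0.0398] q [-0.91  0.22  1.94  0.51  1.6  -0.95] F [0.2 1.4 0.5] open 0.0658 28.905669772066176
tool in pump frame -0.0020928596489896575 -0.17126273737394823
```

View pics/g2.png

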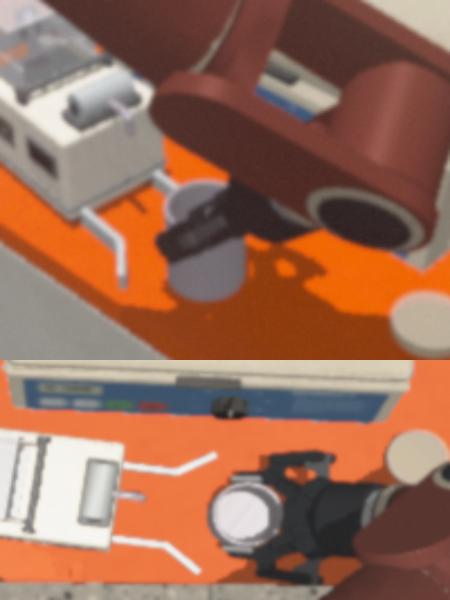

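The beaker is gripped upright at the mouth, centred between the flares. I move on into the channel.

Emit:
{"fn": "carry_out", "kwargs": {"rows": [[0,0,0,0.071,0.006,0.071,0.5],[0,0,0,0.141,0.006,0.141,0.5],[0,0,0,0.141,0.006,0.141,0.5]]}}

```text
t: 4.1
tool_pos: [0.4238, -0.1341, 0.0397]
tool_rot: [-1.872, -1.675, -0.773]
contact_force: [0.5, 2.1, 2.5]
opening: 0.0658
grip_force: 29.1
```

Emit:
{"fn": "carry_out", "kwargs": {"rows": [[0,0,0,0.02,0,0.02,0.5],[0,0,0,0.035,0,0.035,0.5],[0,0,0,0.035,0,0.035,0.5]]}}

```text
t: 4.4
tool_pos: [0.4264, -0.122, 0.04]
tool_rot: [-1.876, -1.676, -0.774]
contact_force: [1.9, -3.4, 4.6]
opening: 0.0657
grip_force: 28.8
```

```bash
python3 - <<'E'
from nx import *
print("tool in pump frame", (P-O)@X,(P-O)@Y)
from station import get_image
E
```

```text
t 4.4 pos [ 0.4264 -0.122   0.04  ] q [-0.81  0.13  2.03  0.57  1.54 -0.89] F [ 1.9 -3.4  4.6] open 0.0657 28.833432183600962
tool in pump frame 0.0016628562227370873 -0.10046504799745387
```

Emit:
{"fn": "carry_out", "kwargs": {"rows": [[0,0,0,0.012,-0.003,0.012,0.5],[0,0,0,0.02,-0.003,0.02,0.5],[0,0,0,0.02,-0.003,0.02,0.5]]}}

```text
t: 4.7
tool_pos: [0.4264, -0.1132, 0.04]
tool_rot: [-1.876, -1.676, -0.774]
contact_force: [2.3, -4.3, 5.9]
opening: 0.0656
grip_force: 29.0
```

Emit:
{"fn": "carry_out", "kwargs": {"rows": [[0,0,0,0.007,0,0.007,0.5],[0,0,0,0.007,0,0.007,0.5]]}}

```text
t: 4.9
tool_pos: [0.4267, -0.1104, 0.04]
tool_rot: [-1.876, -1.676, -0.774]
contact_force: [1.4, -4.2, 6.9]
opening: 0.0659
grip_force: 29.0
```

Emit:
{"fn": "carry_out", "kwargs": {"rows": [[0,0,0,0.007,0,0.007,0.5],[0,0,0,0.007,0,0.007,0.5]]}}

```text
t: 5.1
tool_pos: [0.427, -0.1074, 0.04]
tool_rot: [-1.876, -1.676, -0.774]
contact_force: [1.2, -4.3, 6.3]
opening: 0.0658
grip_force: 29.0
```

Emit:
{"fn": "carry_out", "kwargs": {"rows": [[0,0,0,0.005,0,0.005,0.5],[0,0,0,0.005,0,0.005,0.5]]}}

```text
t: 5.3
tool_pos: [0.4272, -0.1058, 0.04]
tool_rot: [-1.877, -1.677, -0.773]
contact_force: [-0.2, -6.0, 6.7]
opening: 0.0656
grip_force: 29.2
```

Emit:
{"fn": "carry_out", "kwargs": {"rows": [[0,0,0,0.005,0,0.005,0.5],[0,0,0,0.005,0,0.005,0.5]]}}

```text
t: 5.5
tool_pos: [0.4273, -0.1056, 0.0399]
tool_rot: [-1.879, -1.68, -0.769]
contact_force: [-3.7, -13.3, 7.2]
opening: 0.0657
grip_force: 30.0
```

Emit:
{"fn": "carry_out", "kwargs": {"rows": [[0,0,0,0.005,0,0.005,0.5],[0,0,0,0.005,0,0.005,0.5]]}}

```text
t: 5.7
tool_pos: [0.4274, -0.1054, 0.0398]
tool_rot: [-1.882, -1.683, -0.765]
contact_force: [-7.9, -21.8, 7.6]
opening: 0.0656
grip_force: 30.7
```

```bash
python3 - <<'E'
from nx import *
print("tool in pump frame", (P-O)@X,(P-O)@Y)
from station import get_image
t=get_image("top")["img"]
h=cv2.cvtColor(t,cv2.COLOR_BGR2HSV)
cv2.imwrite("pics/g3.png",cv2.resize(t[250:330,290:400],None,fx=6,fy=6,interpolation=cv2.INTER_CUBIC))
print("home rim px",proj("top",W(0,-.103,.075)),"expected right face px",proj("top",W(0,-.07,.075)))
E
```

```text
t 5.7 pos [ 0.4274 -0.1054  0.0398] q [-0.78  0.11  2.06  0.58  1.52 -0.87] F [ -7.9 -21.8   7.6] open 0.0656 30.72293656412512
tool in pump frame 0.0007120897605183632 -0.08392755884837269
home rim px [338.2297881  290.81194087] expected right face px [322.56600432 288.73036533]
```

View pics/g3.png

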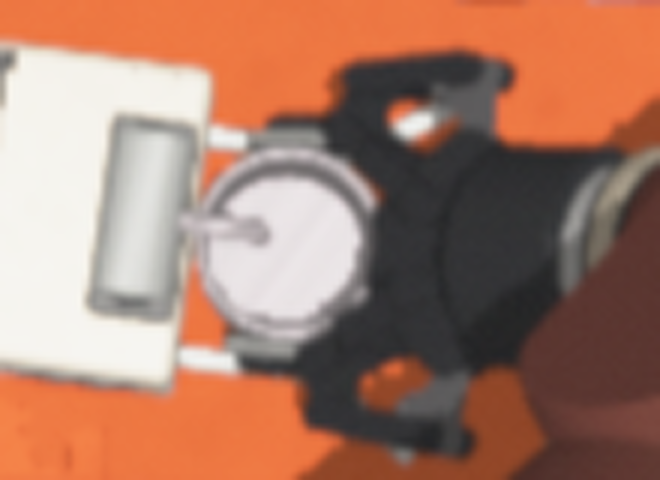

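Contact is confirmed by force (22 N). The rim centre is at about (338,291), matching the home projection (338.2,290.8). I relax the force, release, and back off along the tool axis.

Emit:
{"fn": "carry_out", "kwargs": {"rows": [[0,0,0,-0.008,0,-0.008,0.5],[0,0,0,-0.008,0,-0.008,-1],[0,0,0,-0.008,0,-0.008,-1],[0,0,0,-0.008,0,-0.008,-1],[0,0,0,-0.008,0,-0.008,-1]]}}

```text
t: 6.25
tool_pos: [0.4255, -0.1019, 0.0383]
tool_rot: [-1.872, -1.673, -0.771]
contact_force: [0.4, -0.2, -0.3]
opening: 0.0853
grip_force: 0.0
```

Emit:
{"fn": "carry_out", "kwargs": {"rows": [[0,0,0,0,0,-0.03,-1],[0,0,0,0,0,-0.1,-1],[0,0,0,0,0,-0.2,-1],[0,0,0,0,0,-0.35,-1],[0,0,0,0,0,-0.5,-1]]}}

```text
t: 6.75
tool_pos: [0.4136, -0.2083, 0.1466]
tool_rot: [-1.873, -1.674, -0.772]
contact_force: [0.6, -0.7, 0.7]
opening: 0.0852
grip_force: 0.0
```

```bash
python3 - <<'E'
from nx import *
from station import get_image
t=get_image("top")["img"];s=get_image("scene")["img"]
a=cv2.resize(s[230:360,220:380],(640,520)[:2])[:, :]
cv2.imwrite("pics/g4.png",np.hstack([cv2.resize(s[230:350,220:340],(400,400)),cv2.resize(t[245:345,290:390],(400,400),interpolation=cv2.INTER_CUBIC)]))
# planned legs to guard
rd=(R.inv()*RG).as_rotvec();print("angle",np.linalg.norm(rd)*57.3)
down=rot(-Z);
rv=(R.inv()*RG).as_rotvec();print(rv, (R.inv()*down).as_rotvec())
r1=down
legs(P,R,[((.40,-.22,.33),r1),((.40,.0,.33),r1),((.42,.22,.33),RG),(W(0,.125,.080),RG)])
E
```

```text
t 6.75 pos [ 0.4136 -0.2083  0.1466] q [-0.93  0.07  1.89  0.51  1.78 -0.87] F [ 0.6 -0.7  0.7] open 0.0852 0.0
angle 89.82563741655228
[-6.96760718e-04 -1.56762239e+00  6.88191608e-03] [-0.00302852 -0.78222717  0.005629  ]
turn [-0.001, -0.249, 0.002] shift [0.4, -0.041, -0.465]
turn [0.0, 0.0, 0.0] shift [0.728, -0.086, 0.0]
turn [0.0, -0.25, -0.0] shift [0.736, -0.02, 0.0]
turn [0.0, 0.0, 0.0] shift [0.322, 0.15, 0.856]
```

View pics/g4.png

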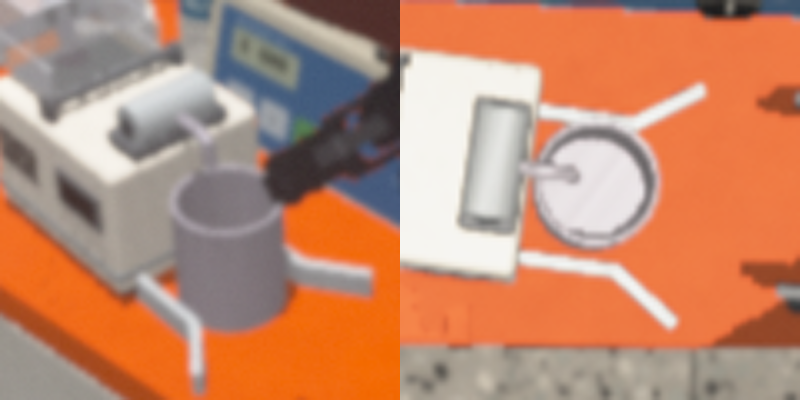

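The beaker stands upright in the channel against the pump. Its rim centre is at about (339,291), about 1 px from home, and the gripper is clear of it. Next I go over to the guard side, closing the fingers on the way.

Emit:
{"fn": "carry_out", "kwargs": {"rows": [[0,0,0,0.14,0,-0.16,0],[0,-0.1,0,0.27,-0.02,-0.3,1],[0,-0.25,0,0.4,-0.04,-0.46,1],[0,-0.25,0,0.4,-0.04,-0.46,1],[0,-0.25,0,0.4,-0.04,-0.46,1]]}}

```text
t: 7.35
tool_pos: [0.402, -0.2199, 0.3353]
tool_rot: [-2.26, -2.019, -0.202]
contact_force: [0.0, 0.2, -0.6]
opening: 0.0123
grip_force: 0.0
```

```bash
python3 - <<'E'
from nx import *
legs(P,R,[((.40,.0,.33),rot(-Z)),((.42,.23,.33),RG),(W(0,.125,.080),RG)])
T=cv2.imread("pics/top0.png")
E
```

```text
t 7.35 pos [ 0.402  -0.2199  0.3353] q [-0.75 -0.35  1.81  0.14  1.77 -0.62] F [ 0.   0.2 -0.6] open 0.0123 0.0
turn [0.003, -0.054, 0.002] shift [0.715, -0.09, 0.139]
turn [0.0, -0.25, -0.0] shift [0.769, -0.024, 0.0]
turn [0.0, 0.0, 0.0] shift [0.299, 0.154, 0.88]
```

Emit:
{"fn": "carry_out", "kwargs": {"rows": [[0,-0.054,0,0.715,-0.09,0.13,1],[0,-0.054,0,0.715,-0.09,0.13,1],[0,-0.054,0,0.715,-0.09,0.13,1],[0,-0.054,0,0.715,-0.09,0.13,1],[0,-0.054,0,0.715,-0.09,0.13,1]]}}

```text
t: 7.85
tool_pos: [0.3974, 0.005, 0.3277]
tool_rot: [-2.331, -2.093, -0.015]
contact_force: [0.0, 0.5, 0.7]
opening: 0.0003
grip_force: 0.0
```

Emit:
{"fn": "carry_out", "kwargs": {"rows": [[0,-0.25,0,0.77,-0.02,0,1],[0,-0.25,0,0.77,-0.02,0,1],[0,-0.25,0,0.77,-0.02,0,1],[0,-0.25,0,0.77,-0.02,0,1],[0,-0.25,0,0.77,-0.02,0,1]]}}

```text
t: 8.35
tool_pos: [0.4175, 0.2325, 0.3319]
tool_rot: [1.939, 1.734, -0.686]
contact_force: [1.3, -1.8, 0.3]
opening: -0.0
grip_force: 0.0
```

```bash
python3 - <<'E'
from nx import *
from station import get_image
legs(P,R,[(W(0,.22,.175),RG),(W(0,.125,.080),RG)])
t=get_image("top")["img"]
h=cv2.cvtColor(t[250:335,325:400],cv2.COLOR_BGR2HSV);m=(h[...,1]<140).astype(np.uint8)
m=cv2.morphologyEx(m,cv2.MORPH_OPEN,cv2.getStructuringElement(cv2.MORPH_ELLIPSE,(11,11)))
c=max(cv2.findContours(m,0,1)[0],key=cv2.contourArea);e,rad=cv2.minEnclosingCircle(c)
e=(e[0]+325,e[1]+250);print("rim px",e,rad);w=plane("top",e,.075);print("beaker pump xy",(w-O)@X,(w-O)@Y)
for n,px,z in(("timer",(186,267),.03),("tub",(250,210),.1)):print(n,plane("top",px,z))
E
```

```text
t 8.35 pos [0.4175 0.2325 0.3319] q [ 0.63 -0.03  1.64 -0.54  1.98  0.63] F [ 1.3 -1.8  0.3] open -0.0 0.0
turn [0.002, -0.033, 0.001] shift [0.25, 0.161, 0.471]
turn [0.0, 0.0, 0.0] shift [0.0, -0.0, 0.448]
rim px (338.25, 289.5) 17.799325942993164
beaker pump xy 0.0027227372636803764 -0.10269990670250141
timer [0.47514669 0.20599453 0.03      ]
tub [0.58882797 0.0626478  0.1       ]
```

Emit:
{"fn": "carry_out", "kwargs": {"rows": [[0,-0.033,0,0.25,0.16,0.47,1],[0,-0.033,0,0.25,0.16,0.47,1],[0,-0.033,0,0.25,0.16,0.47,1],[0,-0.033,0,0.25,0.16,0.47,1],[0,-0.033,0,0.25,0.16,0.47,1]]}}

```text
t: 8.9
tool_pos: [0.4608, 0.1932, 0.1714]
tool_rot: [1.873, 1.675, -0.782]
contact_force: [-0.3, -0.1, -0.0]
opening: 0.0
grip_force: 0.0
```

```bash
python3 - <<'E'
from nx import *
print("pump frame",(P-O)@X,(P-O)@Y)
legs(P,R,[(W(0,.125,.080),RG),(W(0,.10,.090),RG),(W(0,.095,.128),RG)])
for px in((65,65),(50,182),(58,123)):
    w=plane("top",(225+px[0]/3,235+px[1]/3),.107);print("lip",(w-O)@X,(w-O)@Y)
print("lip tri",tri((225+48/3,235+182/3),(195+105/3,195+186/3)))
E
```

```text
t 8.9 pos [0.4608 0.1932 0.1714] q [ 0.56  0.17  1.73 -0.6   1.76  0.71] F [-0.3 -0.1 -0. ] open 0.0 0.0
pump frame -0.0012959054245317465 0.21655543428804974
turn [-0.001, -0.0, 0.002] shift [-0.0, 0.005, 0.431]
turn [0.0, 0.0, 0.0] shift [-0.082, 0.0, 0.035]
turn [0.0, 0.0, 0.0] shift [-0.101, -0.0, -0.078]
lip 0.04204077284627254 0.09302468743944046
lip -0.03817044858762033 0.0909833441018477
lip 0.0020862711275396783 0.09171340175953946
lip tri (array([0.42321892, 0.0714399 , 0.06380304]), [np.float64(0.013710710347932299), np.float64(0.013710710347932345)])
```

Emit:
{"fn": "carry_out", "kwargs": {"rows": [[0,0,0,0,0.005,0.15,1],[0,0,0,0,0.005,0.3,1],[0,0,0,0,0.005,0.43,1],[0,0,0,0,0.005,0.43,1],[0,0,0,0,0.005,0.43,1]]}}

```text
t: 9.4
tool_pos: [0.4547, 0.1047, 0.0849]
tool_rot: [1.876, 1.673, -0.769]
contact_force: [0.1, -0.1, 0.8]
opening: 0.0
grip_force: 0.0
```

```bash
python3 - <<'E'
from nx import *
from station import get_image
print("pump frame",(P-O)@X,(P-O)@Y)
legs(P,R,[(W(0,.10,.090),RG),(W(0,.095,.128),RG)])
t=get_image("top")["img"];s=get_image("scene")["img"]
cv2.imwrite("pics/g5.png",np.hstack([cv2.resize(s[190:310,180:300],(400,400),interpolation=cv2.INTER_CUBIC),cv2.resize(t[235:335,205:305],(400,400),interpolation=cv2.INTER_CUBIC)]))
E
```

```text
t 9.4 pos [0.4547 0.1047 0.0849] q [ 0.43  0.16  1.91 -0.65  1.55  0.72] F [ 0.1 -0.1  0.8] open 0.0 0.0
pump frame 0.003038367108669432 0.12797137252828958
turn [0.001, -0.002, 0.001] shift [-0.078, -0.01, 0.053]
turn [0.0, 0.0, 0.0] shift [-0.101, -0.0, -0.078]
```

View pics/g5.png

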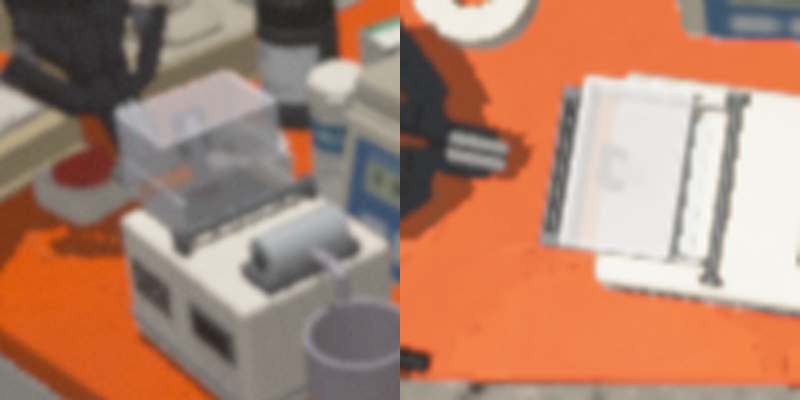

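The picture shows the closed fingertips at crop (508,155), to the left of the lip at (567,165), low and level with its middle. The gap is about 27 mm, as planned. I go under the lip and lift.

Emit:
{"fn": "carry_out", "kwargs": {"rows": [[0,0,0,-0.04,-0.01,0.025,1],[0,0,0,-0.078,-0.01,0.053,1],[0,0,0,-0.078,-0.01,0.053,1]]}}

```text
t: 9.8
tool_pos: [0.4473, 0.0759, 0.0886]
tool_rot: [1.876, 1.673, -0.772]
contact_force: [-0.9, 0.8, 0.1]
opening: 0.0
grip_force: 0.0
```

Emit:
{"fn": "carry_out", "kwargs": {"rows": [[0,0,0,-0.033,0,-0.026,1],[0,0,0,-0.066,0,-0.052,1],[0,0,0,-0.1,0,-0.078,1],[0,0,0,-0.1,0,-0.078,1]]}}

```text
t: 10.2
tool_pos: [0.4481, 0.0726, 0.1278]
tool_rot: [1.876, 1.673, -0.768]
contact_force: [0.0, 3.5, -1.0]
opening: 0.0003
grip_force: 1.3
```

```bash
python3 - <<'E'
from nx import *
print("pump frame",(P-O)@X,(P-O)@Y)
legs(P,R,[(W(0,.075,.128),RG),(W(0,.058,.128),RG),(W(0,.052,.128),RG),(W(0,.048,.128),RG)])
E
```

```text
t 10.2 pos [0.4481 0.0726 0.1278] q [ 0.38  0.04  1.95 -0.67  1.58  0.64] F [ 0.   3.5 -1. ] open 0.0003 1.2594781396910548
pump frame 0.00032860751289959386 0.09526693853801294
turn [0.002, -0.002, 0.001] shift [-0.049, -0.001, 0.047]
turn [0.0, 0.0, 0.0] shift [-0.04, 0.0, 0.04]
turn [0.0, 0.0, 0.0] shift [-0.014, 0.0, 0.014]
turn [0.0, 0.0, 0.0] shift [-0.009, 0.0, 0.009]
```

Emit:
{"fn": "carry_out", "kwargs": {"rows": [[0,0,0,-0.025,0,0.024,1],[0,0,0,-0.049,0,0.047,1],[0,0,0,-0.049,0,0.047,1]]}}

```text
t: 10.5
tool_pos: [0.4445, 0.0509, 0.1256]
tool_rot: [1.875, 1.674, -0.773]
contact_force: [1.3, 0.6, -1.3]
opening: 0.0002
grip_force: 0.8
```

Emit:
{"fn": "carry_out", "kwargs": {"rows": [[0,0,0,-0.015,0,0.015,1],[0,0,0,-0.03,0,0.03,1],[0,0,0,-0.04,0,0.04,1]]}}

```text
t: 10.8
tool_pos: [0.4427, 0.0347, 0.1259]
tool_rot: [1.875, 1.674, -0.773]
contact_force: [-0.9, 19.0, 12.1]
opening: 0.0
grip_force: 1.8
```

```bash
python3 - <<'E'
from nx import *
from station import get_image
print("pump frame",(P-O)@X,(P-O)@Y)
t=get_image("top")["img"];s=get_image("scene")["img"]
cv2.imwrite("pics/g6.png",np.hstack([cv2.resize(s[170:290,180:300],(400,400),interpolation=cv2.INTER_CUBIC),cv2.resize(t[235:335,205:305],(400,400),interpolation=cv2.INTER_CUBIC)]))
E
```

```text
t 10.8 pos [0.4427 0.0347 0.1259] q [ 0.32 -0.    2.   -0.69  1.54  0.59] F [-0.9 19.  12.1] open 0.0 1.8026088844544574
pump frame -0.0005718192508465682 0.05698209716587405
```

View pics/g6.png

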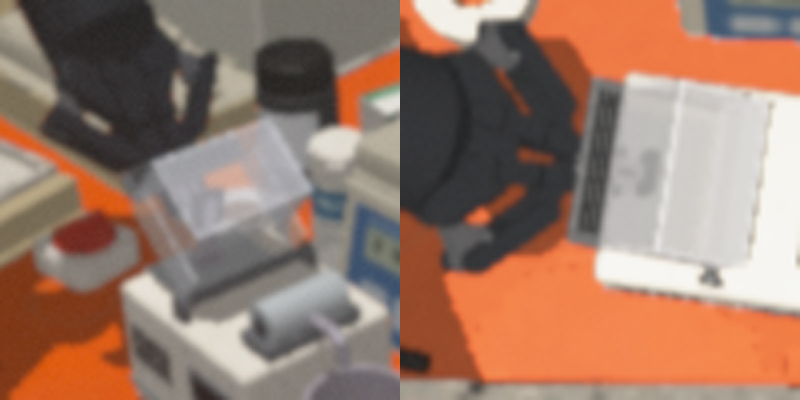

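The guard is up at about 0.6 rad. The toggle, at crop (650,170) in the top part, has moved only part of the way. The lip has run back to the finger knuckles and wedges there, because the push line nearly passes through the hinge. I continue along the guard's arc, inward and upward, so the lip is carried with the fingers.

Emit:
{"fn": "carry_out", "kwargs": {"rows": [[0,0,0,-0.01,0,-0.004,1],[0,0,0,-0.02,0,-0.004,1],[0,0,0,-0.02,0,-0.004,1]]}}

```text
t: 11.2
tool_pos: [0.4421, 0.0312, 0.1306]
tool_rot: [1.875, 1.675, -0.774]
contact_force: [-0.0, 2.9, -0.2]
opening: -0.0001
grip_force: 1.7
```

Emit:
{"fn": "carry_out", "kwargs": {"rows": [[0,0,0,-0.01,0,0,1],[0,0,0,-0.02,0,0,1],[0,0,0,-0.02,0,0,1]]}}

```text
t: 11.5
tool_pos: [0.4418, 0.0295, 0.133]
tool_rot: [1.879, 1.681, -0.766]
contact_force: [1.1, 14.2, -6.7]
opening: -0.0001
grip_force: 6.9
```

```bash
cat > tg.py <<'E'
from nx import *
from station import get_image
print("pump frame",(P-O)@X,(P-O)@Y)
t=get_image("top")["img"]
a=cv2.resize(t[255:300,240:300],None,fx=1,fy=1)
g=cv2.cvtColor(t,cv2.COLOR_BGR2GRAY)
for y,z in((.0644,.149),(.0356,.149)):print("tip px",proj("top",W(0,y,z)).round(1))
r0=int(proj("top",W(0,.05,.15))[1])
print(r0,"cols 245..295:",g[r0-2:r0+3,245:296].mean(0).astype(int).tolist())
E
python3 tg.py
```

```text
t 11.5 pos [0.4418 0.0295 0.133 ] q [ 0.3  -0.03  2.01 -0.69  1.54  0.57] F [ 1.1 14.2 -6.7] open -0.0001 6.862307729898021
pump frame -0.0009108424716796586 0.05173673544328562
tip px [255.4 276.7]
tip px [269.9 278.6]
277 cols 245..295: [57, 54, 52, 52, 53, 65, 92, 116, 129, 102, 70, 70, 66, 70, 98, 149, 176, 181, 182, 182, 183, 183, 179, 169, 165, 168, 180, 193, 197, 197, 202, 216, 219, 205, 199, 201, 203, 206, 207, 210, 211, 211, 212, 214, 216, 216, 216, 216, 216, 215, 216]
```

```bash
python3 - <<'E'
from nx import *
from station import get_image
t=cv2.cvtColor(get_image("top")["img"],6);s=cv2.cvtColor(get_image("scene")["img"],6)
t0=cv2.imread("pics/top0.png",0);g6=cv2.imread("pics/g6.png",0)
a=cv2.resize(g6[:,400:],(100,100),interpolation=cv2.INTER_AREA)
f=lambda im,r0,c0:[im[r-r0,250-c0:285-c0].astype(int).tolist() for r in range(270,289,3)]
for n,v in(("init",f(t0,0,0)),("g6",f(a,235,205)),("now",f(t,0,0))):
    print(n);[print(x) for x in v]
for y,z,x in((.05,.097,0),(.0644,.149,0),(.0356,.149,0),(.0356,.149,.011),(.0356,.149,-.011)):print(y,proj("top",W(x,y,z)).round(1),proj("scene",W(x,y,z)).round(1))
# lip now: dark rows far from fingers (x=+-0.035)
for x in(.036,-.036):
    for th in(.5,.6,.7,.8,.9): print(x,th,proj("top",W(x,.005+.089*np.cos(th),.105+.089*np.sin(th))).round(1),end=" ")
    print()
for c in(.036,-.036):
    r=int(proj("top",W(c,.075,.16))[1]);print(r,t[r,238:270].tolist())
E
```

```text
t 11.55 pos [0.4418 0.0295 0.133 ] q [ 0.3  -0.03  2.01 -0.69  1.55  0.57] F [ 2.  13.8 -6.1] open -0.0001 6.824077428609598
init
[207, 197, 196, 201, 207, 205, 206, 209, 217, 219, 220, 221, 221, 220, 221, 220, 221, 221, 221, 220, 221, 221, 221, 222, 223, 219, 177, 135, 159, 218, 229, 229, 227, 235, 235]
[205, 195, 198, 206, 206, 199, 196, 196, 198, 198, 199, 204, 215, 219, 220, 220, 221, 221, 222, 222, 221, 222, 222, 221, 219, 214, 156, 157, 216, 228, 229, 231, 237, 238, 231]
[198, 196, 200, 207, 205, 198, 198, 203, 213, 215, 214, 214, 216, 217, 218, 218, 219, 219, 220, 221, 222, 222, 223, 224, 220, 184, 138, 160, 219, 229, 229, 227, 236, 237, 217]
[197, 197, 205, 206, 200, 197, 198, 200, 204, 208, 212, 215, 215, 215, 216, 216, 218, 219, 221, 221, 222, 223, 222, 221, 216, 161, 134, 174, 221, 229, 231, 236, 238, 234, 196]
[197, 201, 210, 211, 210, 210, 211, 206, 202, 203, 209, 217, 219, 220, 220, 220, 220, 221, 221, 222, 223, 224, 224, 221, 194, 145, 161, 219, 230, 229, 229, 236, 238, 227, 164]
[199, 207, 211, 212, 214, 218, 222, 222, 223, 223, 223, 223, 223, 223, 223, 222, 223, 223,
[... 2662 characters left out ...]
.2] [242.4 248.3]
0.0644 [255.4 276.7] [236.2 224.3]
0.0356 [269.9 278.6] [244.1 229.6]
0.0356 [270.7 273.1] [248.6 227.8]
0.0356 [269.1 284.2] [239.5 231.5]
0.036 0.5 [248.8 257.5] 0.036 0.6 [250.7 257.3] 0.036 0.7 [253.  257.2] 0.036 0.8 [255.8 257.1] 0.036 0.9 [258.9 257.2] 
-0.036 0.5 [243.2 293.7] -0.036 0.6 [245.1 293.7] -0.036 0.7 [247.5 293.8] -0.036 0.8 [250.2 294. ] -0.036 0.9 [253.3 294.2] 
257 [54, 54, 53, 53, 53, 53, 53, 54, 55, 55, 58, 67, 80, 90, 92, 92, 96, 111, 128, 109, 93, 97, 101, 107, 121, 156, 189, 203, 205, 205, 204, 204]
293 [54, 55, 56, 62, 72, 83, 87, 91, 93, 94, 95, 103, 119, 117, 105, 98, 93, 90, 86, 126, 179, 196, 199, 198, 198, 199, 198, 198, 198, 198, 198, 200]
```

Emit:
{"fn": "carry_out", "kwargs": {"rows": [[0,0,0,-0.004,0,0.005,1],[0,0,0,-0.006,0,0.008,1],[0,0,0,-0.006,0,0.008,1]]}}

```text
t: 11.95
tool_pos: [0.4419, 0.0289, 0.1328]
tool_rot: [1.882, 1.684, -0.762]
contact_force: [0.1, 25.9, -3.0]
opening: -0.0
grip_force: 11.3
```

```bash
python3 tg.py
```

```text
t 11.95 pos [0.4419 0.0289 0.1328] q [ 0.3  -0.03  2.01 -0.69  1.54  0.57] F [ 0.1 25.9 -3. ] open -0.0 11.348071716347476
pump frame -0.0007609163548614111 0.051144026073320366
tip px [255.4 276.7]
tip px [269.9 278.6]
277 cols 245..295: [57, 53, 52, 52, 53, 54, 74, 110, 128, 106, 72, 66, 63, 69, 91, 142, 174, 182, 182, 183, 183, 184, 180, 170, 166, 167, 177, 192, 197, 197, 200, 214, 225, 209, 200, 200, 202, 205, 207, 208, 211, 211, 211, 213, 215, 215, 216, 216, 216, 216, 216]
```

The toggle is at its stop: the force rises to 26 N with no travel, and the tip is at about col 269.5 against 255.8 at the start. I withdraw straight outward so the guard drops.

Emit:
{"fn": "carry_out", "kwargs": {"rows": [[0,0,0,0.03,0,-0.03,1],[0,0,0,0.08,0,-0.08,1],[0,0,0,0.14,0,-0.14,1],[0,0,0,0.2,0,-0.2,1],[0,0,0,0.25,0,-0.25,1]]}}

```text
t: 12.5
tool_pos: [0.4535, 0.1301, 0.1352]
tool_rot: [1.873, 1.673, -0.775]
contact_force: [0.7, -0.0, 1.1]
opening: -0.0003
grip_force: 0.0
```

Emit:
{"fn": "carry_out", "kwargs": {"rows": [[0,0,0,0,0,-0.15,1],[0,0,0,0,0,-0.3,1],[0,0,0,0,0,-0.4,1],[0,0,0,0,0,-0.4,1],[0,0,0,0,0,-0.4,1]]}}

```text
t: 13.0
tool_pos: [0.4631, 0.2133, 0.2201]
tool_rot: [1.874, 1.674, -0.774]
contact_force: [-0.5, 0.5, -0.5]
opening: -0.0002
grip_force: 0.0
```

```bash
python3 tg.py; python3 - <<'E'
from nx import *
from station import get_image
t=get_image("top")["img"];s=get_image("scene")["img"]
t0=cv2.imread("pics/top0.png");s0=cv2.imread("pics/scene0.png")
g=cv2.cvtColor(t,6);g0=cv2.cvtColor(t0,6)
for r in(262,276,279,290):
    print(r,"now ",g[r,236:278].tolist());print(r,"init",g0[r,236:278].tolist())
h=cv2.cvtColor(t[250:335,325:400],cv2.COLOR_BGR2HSV);m=(h[...,1]<140).astype(np.uint8)
m=cv2.morphologyEx(m,cv2.MORPH_OPEN,cv2.getStructuringElement(cv2.MORPH_ELLIPSE,(11,11)))
c=max(cv2.findContours(m,0,1)[0],key=cv2.contourArea);e,rad=cv2.minEnclosingCircle(c)
w=plane("top",(e[0]+325,e[1]+250),.075);print("beaker pump xy",(w-O)@X,(w-O)@Y)
# bystander boxes: difference count
d=cv2.absdiff(t,t0).max(2)>40
for n,(x,y) in dict(timer=(186,267),tub=(250,210),jar=(200,180),roll=(222,230),petri=(455,268),marker=(182,319),cup=(256,166)).items(): print(n,d[y-14:y+14,x-14:x+14].mean().round(2),end=" ")
E
```

```text
t 13.0 pos [0.4631 0.2133 0.2201] q [ 0.58  0.15  1.67 -0.6   1.84  0.69] F [-0.5  0.5 -0.5] open -0.0002 0.0
pump frame -0.0013906709295761113 0.23678322128562934
tip px [255.4 276.7]
tip px [269.9 278.6]
277 cols 245..295: [107, 105, 167, 220, 214, 204, 203, 208, 213, 215, 216, 219, 224, 224, 224, 223, 223, 222, 221, 221, 219, 217, 213, 206, 204, 209, 218, 224, 226, 223, 180, 139, 167, 223, 233, 234, 233, 239, 238, 216, 153, 131, 124, 164, 229, 239, 240, 240, 241, 241, 241]
t 13.05 pos [0.4625 0.2126 0.2191] q [ 0.58  0.15  1.67 -0.59  1.84  0.69] F [-0.2  0.  -0.3] open -0.0001 0.0
262 now  [142, 142, 143, 142, 143, 142, 142, 143, 145, 132, 92, 75, 89, 141, 209, 216, 205, 199, 203, 211, 213, 214, 216, 221, 223, 224, 225, 224, 225, 224, 225, 225, 225, 225, 224, 225, 224, 223, 223, 223, 220, 195]
262 init [139, 140, 140, 140, 140, 140, 140, 140, 142, 130, 89, 74, 88, 136, 204, 212, 200, 194, 198, 206, 208, 209, 211, 217, 220, 222, 222, 221, 221, 221, 221, 221, 222, 222, 221, 221, 220, 220, 219, 219, 216, 190]
276 now  [145, 143, 144, 144, 143, 140, 137, 128, 100, 111, 99, 157, 220, 
[... 658 characters left out ...]
198, 198, 206, 206, 201, 197, 198, 200, 205, 208, 213, 216, 216, 216, 217, 217, 219, 220, 221, 221, 222, 223, 222, 222, 217, 161, 135, 174]
290 now  [143, 145, 143, 141, 128, 111, 97, 118, 111, 171, 220, 212, 205, 205, 211, 217, 217, 219, 223, 227, 227, 227, 226, 227, 227, 227, 227, 228, 227, 228, 227, 227, 228, 228, 228, 228, 224, 180, 138, 168, 225, 235]
290 init [141, 141, 141, 138, 123, 108, 96, 114, 109, 167, 218, 208, 200, 200, 207, 213, 214, 215, 219, 223, 223, 224, 223, 224, 224, 224, 224, 224, 224, 224, 224, 224, 224, 225, 225, 226, 221, 175, 134, 162, 222, 232]
beaker pump xy 0.0027227372636803764 -0.10269990670250141
timer 0.24 tub 0.0 jar 0.0 roll 0.0 petri 0.0 marker 0.2 cup 0.0
```

```bash
python3 -c "
from station import *
print(finish_job())"
```

```text
the job is handed in; nothing more can be done
None
```

I handed the job in at about 13 s; by my measurements the beaker is home in the channel (about 3 mm off centre), the toggle is over (about 0.5 of 0.54 rad, at its stop), the guard has dropped shut and the arm is clear, but the hand-in returned no verdict.

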